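# Fit the strainer top on the shaker and take off its cap ready to pour

### The arm

A 6-joint arm with a two-finger parallel gripper is mounted at the origin on the work surface. World frame = base frame: x ahead of the robot, y to its left, z up, the work surface at z = 0. Lengths are in m, angles in rad, forces in N, time in s.
With the tool pointing down it reaches from about 0.275 to 0.75 m from the base axis. Payload 10.2 kg.
Tool frame: the origin (TCP) lies at the very end of the fingers, on their centre line; the grasp point (between the pads) lies 19 mm behind it (grip_depth is the distance from the TCP to the grasp point, in m); z points along the fingers, y is the line along which they close (so a half turn about z gives the same grasp; the last joint's range is limited). The gripper opens to 85 mm and grips with 20 to 120 N. Pads are 22 mm wide; open, the fingers measure 114 mm over their backs; the gripper's body (76 mm by 85 mm) begins 54 mm behind the grasp point. The pads swing forward as they close: fully open they stand 13 mm farther back than shut.
Start: joints at [-0.223, 0.313, 1.498, -0, 1.331, -0.223], TCP at [0.525, -0, 0.209] pointing down, gripper open.
Joint ranges: [-2.94, 2.94], [-0.97, 2.17], [0.19, 2.56], [-1.23, 4.37], [0.02, 3.11], [-2.88, 2.88]. Speed limits (rad/s): [2.39, 2.39, 3.01, 3.14, 3.14, 3.14].

### API

Orientations are given as [roll, pitch, yaw] about the fixed x, y, z axes, in that order (R = Rz(yaw) Ry(pitch) Rx(roll)).
In Python, from station import move_to, move_l, goto_joints, grip, sleep, ik, get_state, read_camera, camera_params, Unreachable, sign_off, grip_depth gives the robot as it stands. Calls block until the motion is done:
- move_to(position, orientation): joint-space move of the TCP to a pose.
- move_l(position, feed=0.15, orientation=None, contact_N=None): straight line of the TCP; orientation=None keeps the orientation; feed is the mean speed in m/s. With contact_N (N) it stops when the force on the tool has changed by that much, and returns True; else False.
- goto_joints(angles): joint-space move.
- grip(opening): opening from 0.0 (shut) to 1.0 (fully open); the grip force is fixed at half the most; returns when the fingers have stopped.
- sleep(seconds).
- ik(position, orientation): joint angles nearest the present ones, or None.
- get_state(): the state.
- read_camera(name): name is "scene" or "side" or "wrist"; returns the picture (384x512x3 uint8, red, green, blue); there is no depth.
- camera_params(name): a dict with "fov_y" (degrees; the focal length in pixels is half the picture's height over the tangent of half this angle, whatever the lens; pixels are square), "cx", "cy" (the principal point, pixels), "R" (3x3) and "t" (3): a world point X has camera coordinates R X + t. Camera axes: x right, y down, z forward; pixel columns grow to the right and rows downward; lengths in m; the calibration is good to about 2 mm. A picture is of the moment at which its call begins: read the wrist's pose just before it. camera_params takes no time and is no camera call; for the wrist camera it gives the pose at the moment of the call.
A pose or a line that the arm cannot do raises Unreachable and nothing moves.
- sign_off(): hands the job in; it is judged then, once.
The state is a dict: "t": time; "q": joint angles; "qvel": joint speeds; "tau": joint torques, N m; "eef_pos": TCP position; "tcp_rot": TCP orientation; "ft_force": force on the tool from outside, world axes, zero at the start; "ft_torque": the same for the moment, N m; "width": opening from 0.0 (shut) to 1.0 (fully open); "grip_force": force on a finger pad.
Only numpy, scipy, OpenCV 4.12 (cv2) and the standard library are available. Lean on these libraries where they do the work, as an engineer would, in place of code of your own. Each camera call takes 0.05 s, during which the arm holds its last target. There are 200 camera calls.

### The job

The stirred drink in the steel shaker tin is ready to strain. Pick up the strainer top with its copper cap still on it, set the two together gently into the mouth of the tin so that the strainer sits fully home, and let go; then lift off the cap alone, leaving the strainer undisturbed in the tin, and finish while still holding the cap, upright and steady, at least 5 cm above the strainer. Keep the tin standing where it is and disturb nothing else on the counter.

Things in the scene. Friction and masses are not known exactly. Their poses are not given: they have to be found in the camera images.
- tin: Cocktail shaker tin: open round steel beaker standing loose on the counter, 0.45 kg with its ice, 125 mm tall, 51 mm wide at the foot, 66 mm at the rim, wall 3 mm. Origin: centre of its underside; z up along its axis.
- tin_mouth (a point): Centre of the tin's mouth, level with its rim, 125 mm above the tin's origin; the opening is 60 mm wide.
- strainer: Inner lid: round steel strainer top, 0.14 kg, loose, standing upright on the counter with the cap on. Origin: centre of its underside, z up. A tapered skirt goes into the tin (47 mm wide at z = 0, 55 mm at z = 16 mm); a flange 69 mm wide, z = 16 to 20 mm, rests on the tin's rim. Fully home, its origin is 109 mm above the tin's origin, on the same axis, turned anyhow.
- strainer_band (a point): Middle of the strainer's plain cylindrical band, the place to grip it: 54 mm wide, from z = 20 to 42 mm of the strainer (this point at z = 31 mm). Above it a shoulder narrows to 42 mm at z = 48 mm; then, inside the cap, the pierced neck, 29 mm wide tapering to 25 mm at its top, z = 64 mm.
- cap: Outer lid: copper cup-shaped cap, 0.06 kg, loose, 40 mm wide (37 mm at the top), 28 mm tall, closed on top, wall 3 mm. It sits over the strainer's neck with 2 mm of play, its rim on the shoulder, its origin 48 mm above the strainer's. Lifting the strainer carries it along; lifting the cap takes the cap alone. Origin: centre of its lower rim; z up.
- jigger: Bystander, loose: the steel jigger (double-cone spirit measure, 72 mm tall, 43 mm wide). Origin: centre of its underside.
- half_lemon: Bystander, loose: the half lemon, cut face down (58 mm wide, 39 mm tall). Origin: centre of its underside.
- bitters: Bystander, loose: the small amber bottle with a yellow cap (42 mm wide, 125 mm tall). Origin: centre of its underside.
- tumbler_a: Bystander, loose: a glass tumbler (82 mm wide, 88 mm tall). Origin: centre of its underside.
- tumbler_b: Bystander, loose: the other glass tumbler (82 mm wide, 88 mm tall). Origin: centre of its underside.
- olive_bowl: Bystander, loose: the blue bowl of olives (104 mm wide, 46 mm tall). Origin: centre of its underside.
- flute: Bystander, loose: the tall stemmed glass (66 mm foot, 205 mm tall). Origin: centre of its underside.

How it is judged:
By the outcome, as a careful person would: the job done as asked, in the order asked, and still so for the second after the job is handed in, while the arm keeps its last pose, push and grip.
It also fails if it takes over 56 s, if anything falls off the work surface, if the arm or the gripper's body presses on something with over 40 N, if the wrist force passes 120 N, or if a joint passes its speed limit or range.

## Working session

There is one attempt and no reset: what is moved stays moved. The work goes in short steps, each a Python script; the robot and the scene stay as the last script left them, time stands still between calls to the robot, and variables do not carry over. Pictures are saved under pics/ and viewed, at most 10 in all, crops included, and the job is handed in when it is done.

```bash
mkdir -p pics; ls; python3 - <<'E'
from station import *
import cv2
for n in ("scene","side","wrist"):
    p=camera_params(n); print(n,p)
    cv2.imwrite(f"pics/{n}0.png",read_camera(n)[:,:,::-1])
print(get_state(),grip_depth)
import numpy as np
E
python3 -c "
import cv2,numpy as np
a=[cv2.imread(f'pics/{n}0.png') for n in ('scene','side')]
cv2.imwrite('pics/s0b.png',cv2.resize(a[0],(800,600)))"
```

```text
pics
scene {'fov_y': 47.07745021812113, 'cx': 258.56612733956644, 'cy': 190.2176209704897, 'R': array([[-0.56561442,  0.82460012, -0.01072287],
       [ 0.66248622,  0.44659609, -0.60138501],
       [-0.49111336, -0.34725579, -0.7988874 ]]), 't': array([ 0.32782042, -0.31822285,  1.64732691])}
side {'fov_y': 48.077500451133105, 'cx': 254.68995785064777, 'cy': 186.73927273725334, 'R': array([[-9.05392617e-01, -4.24575099e-01,  4.40878024e-04],
       [-3.10576204e-01,  6.61584934e-01, -6.82530436e-01],
       [ 2.89493749e-01, -6.18094944e-01, -7.30857037e-01]]), 't': array([0.53542346, 0.23366626, 1.20324096])}
wrist {'fov_y': 62.01839717804873, 'cx': 255.58710683428703, 'cy': 193.43149976160717, 'R': array([[ 9.99999487e-01,  1.01135032e-03, -6.33941026e-05],
       [ 9.88287119e-04, -9.59547050e-01,  2.81546590e-01],
       [ 2.23912611e-04, -2.81546508e-01, -9.59547557e-01]]), 't': array([-0.5262559 , -0.03637289,  0.37707272])}
{'t': 0.15, 'q': array([-2.23378298e-01,  3.13289496e-01,  1.49823922e+00,  2.85839788e-06,
        1.33097156e+00, -2.23417967e-01]), 'qvel': array([-0.00152568, -0.00395514, -0.0029915 ,  0.00087636,  0.00229502,
        0.00173801]), 'tau': array([ 1.79854873e-03, -4.12368500e+01, -2.59796566e+01, -1.57318855e-04,
        3.17765021e-03, -3.62555340e-05]), 'eef_pos': array([5.24800432e-01, 4.53549957e-05, 2.08191696e-01]), 'tcp_rot': array([-3.14070821e+00, -2.03802875e-04,  1.57083523e+00]), 'ft_force': array([ 0.59394414,  0.59411469, -0.24971581]), 'ft_torque': array([-1.86710846e-03, -2.49170386e-05, -2.01727654e-02]), 'grip_force': 0.0, 'width': 1.0002946995066146} 0.0187
```

View pics/scene0.png

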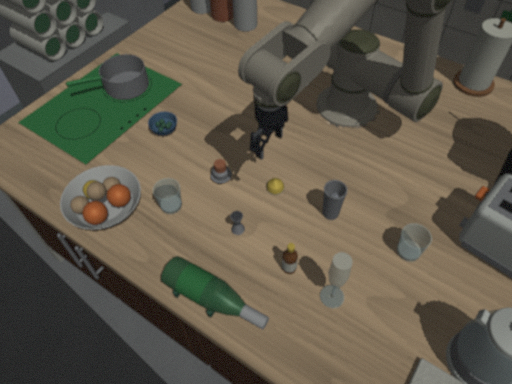

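View pics/side0.png

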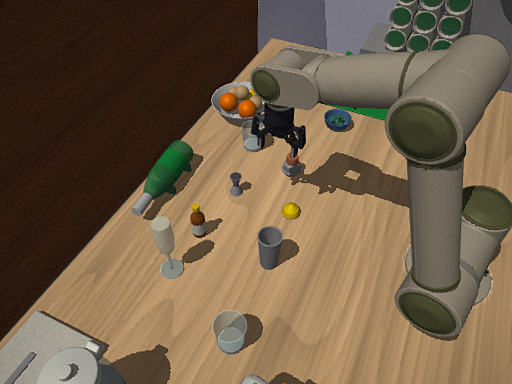

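The scene view shows the strainer with its copper cap at about (220,172) and the tin at (333,200). The side view shows them at (291,163) and (270,248). The lemon at (275,186) lies between them. Next I'll zoom in on both objects.

```bash
cat > h.py <<'E'
import numpy as np
def ray(p,u,v):
    f=192/np.tan(np.radians(p["fov_y"])/2)
    d=p["R"].T@np.array([(u-p["cx"])/f,(v-p["cy"])/f,1.]); return -p["R"].T@p["t"],d
def onz(p,u,v,z):
    o,d=ray(p,u,v); return o+d*(z-o[2])/d[2]
def proj(p,X):
    f=192/np.tan(np.radians(p["fov_y"])/2)
    c=p["R"]@np.asarray(X,float)+p["t"]; return np.array([p["cx"]+f*c[0]/c[2],p["cy"]+f*c[1]/c[2]])
def two(p,a,q,b):
    o1,d1=ray(p,*a);o2,d2=ray(q,*b)
    s=np.linalg.lstsq(np.c_[d1,-d2],o2-o1,rcond=None)[0]
    A,B=o1+s[0]*d1,o2+s[1]*d2
    return (A+B)/2,np.linalg.norm(A-B)
E
python3 - <<'E'
import cv2,numpy as np
a=cv2.imread('pics/scene0.png');b=cv2.imread('pics/side0.png')
c=lambda im,x,y:cv2.resize(im[y:y+64,x:x+64],(400,300*4//3)[:2],interpolation=cv2.INTER_CUBIC)
t=lambda im,x,y:cv2.resize(im[y:y+56,x:x+76],(400,295),interpolation=cv2.INTER_CUBIC)
cv2.imwrite('pics/crop.png',np.vstack([np.hstack([t(a,184,144),t(a,298,172)]),np.hstack([t(b,254,134),t(b,232,218)])]))
E
```

```text
(no output)
```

View pics/crop.png

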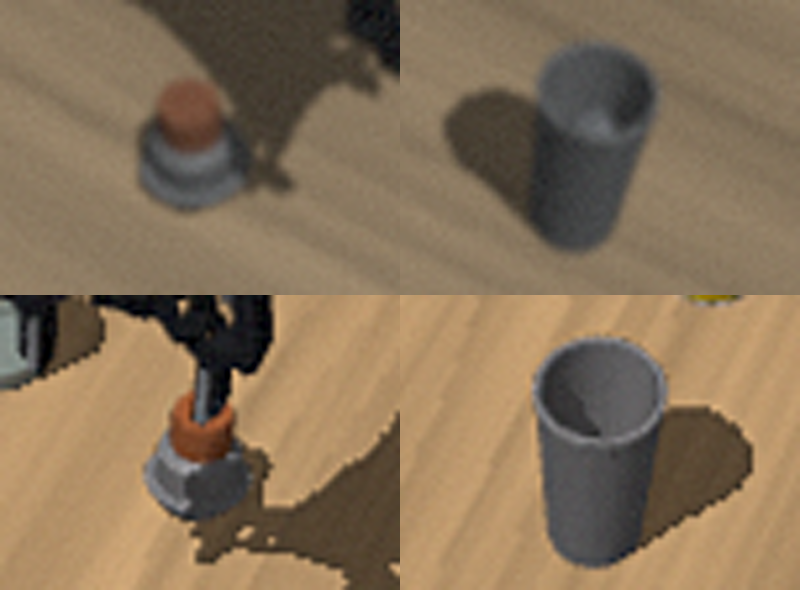

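View pics/wrist0.png

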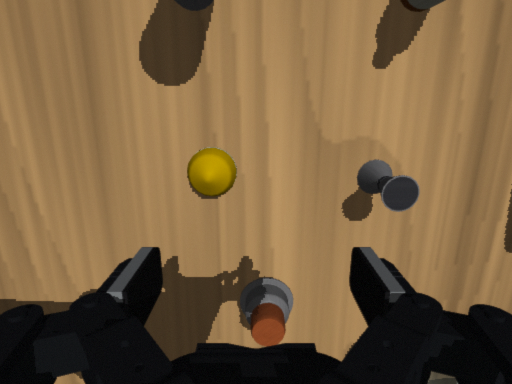

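The crops put the tin mouth at scene (335.2,189.5) and side (270,236.2). The cap top is at scene (219.9,162.6) and wrist (268,331). The wrist view also shows the lemon at (212,172) and the jigger at (385,185).

```bash
python3 - <<'E'
from station import *; from h import *
S,D,W=[camera_params(n) for n in("scene","side","wrist")]
np.set_printoptions(precision=4,suppress=True)
print("tin",two(S,(335.2,189.5),D,(270,236.2)),onz(S,335.2,189.5,.125),onz(D,270,236.2,.125))
print("cap",two(S,(219.9,162.6),W,(268,331)),onz(S,219.9,162.6,.076),onz(W,268,331,.076), "flange",onz(W,266,303,.02))
print("tin foot",onz(S,406/1,0,0)*0+onz(S,298+173/5.263,172+228/5.268,0),onz(D,232+197/5.263,218+245/5.268,0))
for n,p in dict(lemonW=(W,212,172,.02),jigW=(W,375,175,0.0),jigtop=(W,399,193,.072),lem=(S,275,186,.02),jig=(S,237,222,.036),bit=(S,290,258,.06),ta=(S,168,197,.044),tb=(S,413,242,.044),fl=(S,332,296,0),bowl=(S,163,124,.03)).items(): print(n,onz(*p))
E
```

```text
tin (array([0.4606, 0.1853, 0.1205]), np.float64(0.0016825760654271096)) [0.4645 0.1872 0.125 ] [0.4592 0.1874 0.125 ]
cap (array([ 0.5398, -0.1722,  0.0795]), np.float64(0.00236401924646881)) [ 0.5368 -0.1756  0.076 ] [ 0.5402 -0.1736  0.076 ] flange [ 0.5398 -0.1774  0.02  ]
tin foot [0.4671 0.1917 0.    ] [0.4551 0.1925 0.    ]
lemonW [ 0.4772 -0.0064  0.02  ]
jigW [ 0.6689 -0.0143  0.    ]
jigtop [ 0.6667 -0.0157  0.072 ]
lem [ 0.4811 -0.0041  0.02  ]
jig [ 0.6659 -0.0173  0.036 ]
bit [0.6909 0.1807 0.06  ]
ta [ 0.7147 -0.242   0.044 ]
tb [0.4462 0.4366 0.044 ]
fl [0.6963 0.3213 0.    ]
bowl [ 0.4775 -0.4785  0.03  ]
```

```bash
python3 - <<'E'
from station import *; from h import *
import cv2,json
o=[np.pi,0,np.pi/2]
for n,p in dict(tin=(.462,.225,.28),str=(.539,-.145,.2)).items():
    move_to(p,o); sleep(.3)
    q=camera_params("wrist"); im=read_camera("wrist"); cv2.imwrite(f"pics/w_{n}.png",im[:,:,::-1])
    json.dump({k:np.asarray(v).tolist() for k,v in q.items()},open(f"{n}.json","w"))
    print(n,get_state()["eef_pos"],get_state()["t"])
a=[cv2.imread(f"pics/w_{n}.png") for n in("tin","str")]
cv2.imwrite("pics/w2.png",np.hstack([cv2.resize(x[:,110:400],(398,527)) for x in a]))
E
```

```text
tin [0.46223253 0.22450573 0.27981647] 1.4667
str [ 0.53909306 -0.1446337   0.20010712] 3.2583
```

View pics/w2.png

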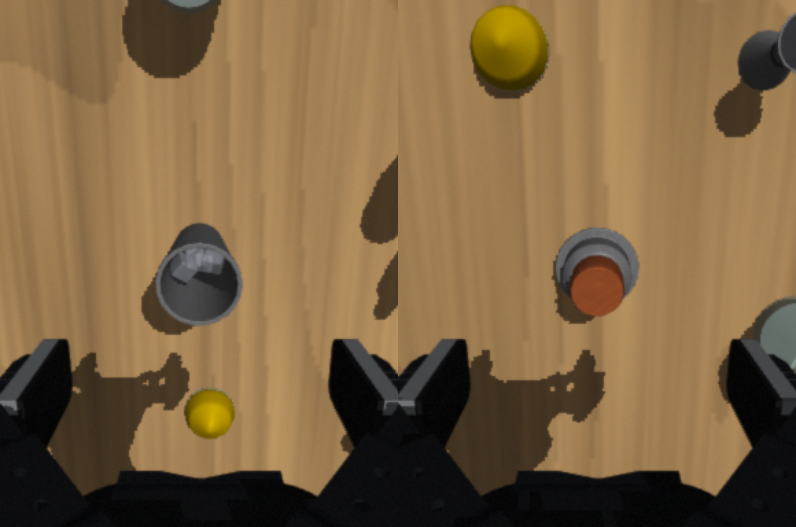

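```bash
python3 - <<'E'
from h import *
import cv2,json
L=lambda n:{k:np.array(v) for k,v in json.load(open(n+".json")).items()}
T,S=L("tin"),L("str")
def blob(n,test):
    hsv=cv2.cvtColor(cv2.imread(f"pics/w_{n}.png"),cv2.COLOR_BGR2HSV)
    m=test(hsv).astype(np.uint8); k,l,st,_=cv2.connectedComponentsWithStats(m)
    i=l[215 if n=="str" else 228,255]; 
    return st[i], (l==i)
st,m=blob("tin",lambda h:h[...,1]<60); print(st)
x=st[0]+st[2]/2-.5; r=st[2]/2; v=st[1]+st[3]-.5-r
print("tin",x,v,r,onz(T,x,v,.125)); print("rim w",np.linalg.norm(onz(T,x-r,v,.125)-onz(T,x+r,v,.125)))
st,m=blob("str",lambda h:(h[...,0]<11)&(h[...,1]>120)); print(st)
x=st[0]+st[2]/2-.5; r=st[2]/2; v=st[1]+st[3]-.5-r
print("cap",x,v,r,onz(S,x,v,.076)); print("w",np.linalg.norm(onz(S,x-r,v,.076)-onz(S,x+r,v,.076)))
print("flange",onz(S,110+198.5/1.3724,269.5/1.3724,.018), "r mm",onz(S,110+157/1.3724,196,.018)-onz(S,110+240/1.3724,196,.018))
E
```

```text
[ 223  163   64   74 3431]
tin 254.5 204.5 32.0 [0.46276116 0.1904174  0.125     ]
rim w 0.06722627087952375
[     0      0    512    384 195226]
cap 255.5 127.5 256.0 [ 0.54063876 -0.09642922  0.076     ]
w 0.45370572289535294
flange [ 0.53986162 -0.17783306  0.018     ] r mm [-6.84485741e-02 -9.76018576e-05  0.00000000e+00]
```

```bash
python3 - <<'E'
from station import *; from h import *
import json
S={k:np.array(v) for k,v in json.load(open("str.json")).items()}
print("cap",onz(S,255,211.3,.076))
x,y=.5398,-.1772
o=[np.pi,0,np.pi/2]
grip(.73); print(get_state()["width"])
move_l([x,y,.12],orientation=o,feed=.2)
move_l([x,y,.045],feed=.1)
sleep(.2)
hit=move_l([x,y,.006],feed=.02,contact_N=3)
s=get_state(); print(hit,s["eef_pos"],s["ft_force"],s["t"])
E
```

```text
cap [ 0.54029742 -0.17512009  0.076     ]
0.7273364512434494
False [ 0.53985791 -0.17723588  0.00607741] [-0.64796064  0.15644198  0.2041835 ] 7.4
```

```bash
python3 - <<'E'
from station import *
import cv2,numpy as np
w=read_camera("wrist")[:,:,::-1]; d=read_camera("side")[134:190,254:330,::-1]; s=read_camera("scene")[134:190,184:260,::-1]
r=lambda i:cv2.resize(i,(400,295),interpolation=cv2.INTER_CUBIC)
cv2.imwrite("pics/g1.png",np.vstack([np.hstack([r(d),r(s)]),np.hstack([r(w[150:384,100:417]),r(w)])]))
E
```

```text
(no output)
```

View pics/g1.png

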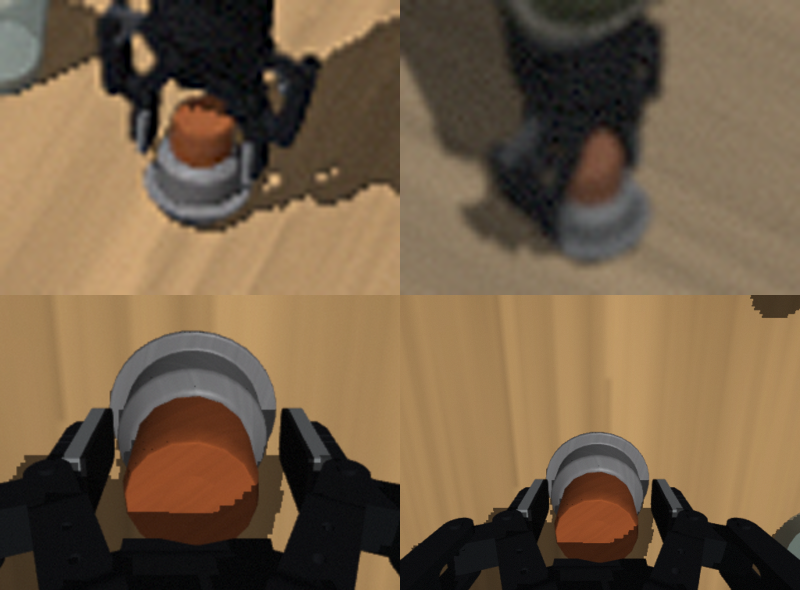

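The fingers straddle the strainer and the centring is good. The gap at 0.73 looks about as wide as the 69 mm flange, so the opening isn't linear. I'll probe again with a slightly smaller opening.

```bash
python3 - <<'E'
from station import *
x,y=.5392,-.1768
move_l([x,y,.045],feed=.1); grip(.66); sleep(.2); print(get_state()["width"])
hit=move_l([x,y,.004],feed=.02,contact_N=3)
s=get_state(); print(hit,s["eef_pos"],s["ft_force"],s["t"])
E
```

```text
0.6603958263342422
False [ 0.53924292 -0.17680097  0.00406761] [-0.04820246  0.7272472   0.49169892] 10.725
```

```bash
python3 - <<'E'
from station import *; from h import *
import cv2,json
move_l([.5392,-.1768,.10],feed=.2); move_l([.5392,-.29,.05],feed=.25)
sleep(.2); hit=move_l([.5392,-.29,-.03],feed=.03,contact_N=3)
s=get_state(); print(hit,s["eef_pos"],s["ft_force"],s["t"])
q=camera_params("wrist"); im=read_camera("wrist"); cv2.imwrite("pics/tip.png",im[150:384,100:417,::-1].repeat(2,0).repeat(2,1))
json.dump({k:np.asarray(v).tolist() for k,v in q.items()},open("tip.json","w"))
move_l([.5392,-.29,.05],feed=.2)
E
```

```text
True [ 0.53921808 -0.28999407 -0.02690536] [-0.42879595  0.23879595  4.38289344] 14.5
```

View pics/tip.png

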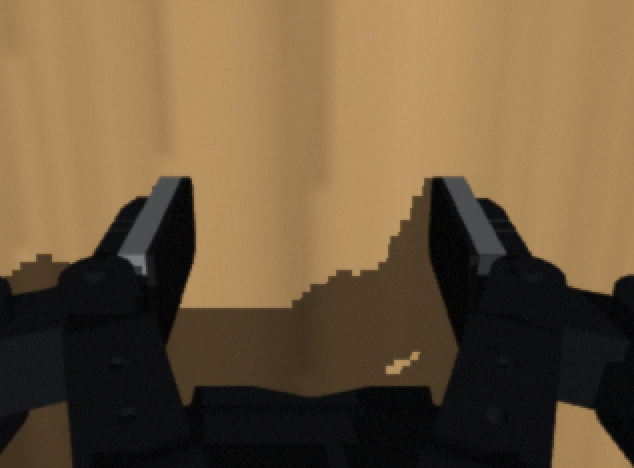

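```bash
python3 - <<'E'
from h import *
import json
q={k:np.array(v) for k,v in json.load(open("tip.json")).items()}
print("cam",-q["R"].T@q["t"])
for z in (-.02,0,.01,.02):
    for pts in ((195.5,239),(315,239)): print(z,onz(q,*pts,z))
E
```

```text
cam [ 0.54050655 -0.21822993  0.13700687]
-0.02 [ 0.50860994 -0.28974002 -0.02      ]
-0.02 [ 0.57250335 -0.28970396 -0.02      ]
0 [ 0.51267303 -0.28063086  0.        ]
0 [ 0.5684275  -0.28059938  0.        ]
0.01 [ 0.51470457 -0.27607627  0.01      ]
0.01 [ 0.56638958 -0.2760471   0.01      ]
0.02 [ 0.51673611 -0.27152169  0.02      ]
0.02 [ 0.56435165 -0.27149481  0.02      ]
```

The tips sit about 27 mm back from the nominal TCP at this opening. The image agrees: the gap measures 56 mm at z = 0. So I'll grip with the TCP at z≈0, which puts the tips at about 27 mm on the band.

```bash
python3 - <<'E'
from station import *
import cv2,numpy as np
x,y=.5394,-.1770
grip(.72); move_l([x,y,.10],feed=.25); move_l([x,y,.02],feed=.12); sleep(.15)
hit=move_l([x,y,-.001],feed=.03,contact_N=2.5)
s=get_state(); print(hit,s["eef_pos"],s["ft_force"],s["t"])
z=s["eef_pos"][2]
if hit: z+=.002; move_l([x,y,z],feed=.02)
grip(.5); s=get_state(); print(s["width"],s["grip_force"],s["eef_pos"],s["ft_force"])
if s["width"]>.55:
    open("zg","w").write(str(s["eef_pos"][2]))
    move_l([x,y,z+.06],feed=.08); sleep(.2)
    s=get_state(); print(s["width"],s["grip_force"],s["eef_pos"],s["ft_force"],s["t"])
w=read_camera("wrist")[150:,100:417,::-1]; d=read_camera("side")[110:190,240:348,::-1]
r=lambda i:cv2.resize(i,(400,295),interpolation=cv2.INTER_CUBIC)
cv2.imwrite("pics/g2.png",np.hstack([r(d),r(w)]))
E
```

```text
False [ 0.53951104 -0.17705926 -0.00085205] [-0.43013109 -0.04441265  1.0432398 ] 17.775
0.604323973197718 63.49116730852984 [ 5.39632381e-01 -1.77172027e-01 -2.34147336e-04] [-1.59350789  1.24741461  5.69301509]
0.6046941501350969 62.81538057024591 [ 0.53918387 -0.17691989  0.05867714] [ 0.56161413  0.33138135 -1.6697193 ] 19.125
```

View pics/g2.png

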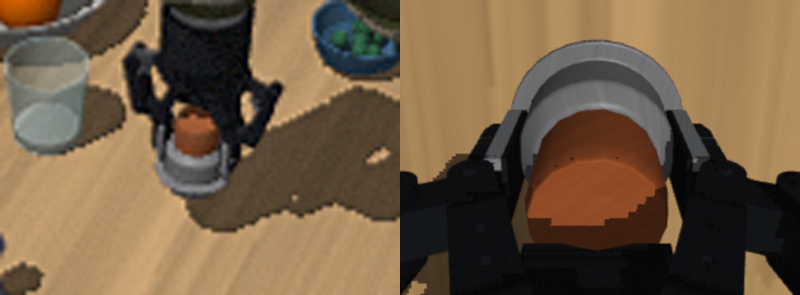

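The strainer and cap are held upright, and the measured weight is about right. The far edge of the flange is at about wrist pixel (258,182), which I'll use to find the in-hand y offset. Next is the carry and insertion.

```bash
python3 - <<'E'
from station import *; from h import *
s=get_state(); q=camera_params("wrist")
z0=float(open("zg").read()); zs=s["eef_pos"][2]-z0
e=onz(q,258.5,181.7,zs+.020); off=e[1]-.0345-s["eef_pos"][1]
print("flange edge",e,"off y",off)
off=float(np.clip(off,-.002,.002))
X,Y=.4627,.1885-off
p=s["eef_pos"]
move_l([p[0],p[1],.17],feed=.2)
move_l([X,Y,.17],feed=.22)
move_l([X,Y,z0+.109+.022],feed=.1); sleep(.3)
print(get_state()["ft_force"])
hit=move_l([X,Y,z0+.109-.002],feed=.025,contact_N=4)
s=get_state(); print(hit,s["eef_pos"],"height over home",s["eef_pos"][2]-z0-.109,s["ft_force"],s["width"],s["t"])
E
```

```text
flange edge [ 0.54214159 -0.14171708  0.07909858] off y 0.0007293493992200917
[-0.26601093 -0.35542751 -1.99096121]
True [0.46245921 0.18761435 0.10887228] height over home 0.00010642603165013365 [-0.53243208  0.01330101  5.5329504 ] 0.6040620299106266 23.4333
```

It's home: the height error is 0.1 mm. Now I'll release, rise, grip the cap and check before lifting.

```bash
python3 - <<'E'
from station import *
import cv2,numpy as np
grip(.72); sleep(.3); s=get_state(); print(s["ft_force"],s["t"])
p=s["eef_pos"]; x,y=.46246,.18815
move_l([p[0],p[1],.144],feed=.06); sleep(.2)
grip(.25); s=get_state(); print(s["width"],s["grip_force"],s["eef_pos"],s["ft_force"],s["t"])
w=read_camera("wrist")[150:,100:417,::-1]; d=read_camera("side")[180:276,205:335,::-1]
r=lambda i:cv2.resize(i,(400,295),interpolation=cv2.INTER_CUBIC)
cv2.imwrite("pics/g3.png",np.hstack([r(d),r(w)]))
E
```

```text
[-0.07293511  0.42235422 -0.19891944] 23.9917
0.43143300957795616 59.960385113954544 [0.46216923 0.18762957 0.1443551 ] [-0.24188337  0.04929317  4.10092694] 25.2917
```

View pics/g3.png

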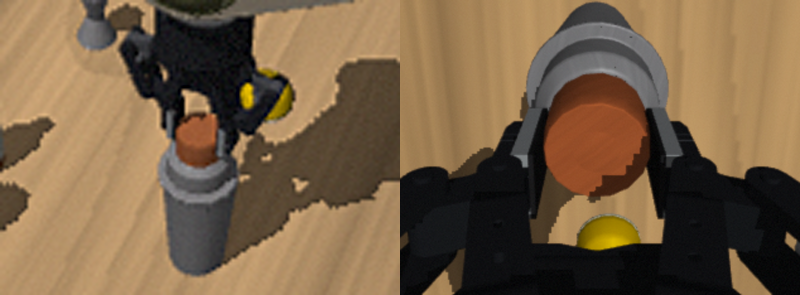

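The strainer is seated square in the tin and the pads hold the cap. I'll lift slowly straight up: 24 mm to clear the neck, then on to about 9 cm above.

```bash
python3 - <<'E'
from station import *
import cv2,numpy as np
p=get_state()["eef_pos"]; x,y=p[0],p[1]
move_l([x,y,.175],feed=.03); s=get_state(); print(s["width"],s["ft_force"])
move_l([x,y,.265],feed=.08); sleep(.5); s=get_state(); print(s["width"],s["grip_force"],s["eef_pos"],s["ft_force"],s["t"])
w=read_camera("wrist")[:,:,::-1]; d=read_camera("side")[120:276,165:377,::-1]; c=read_camera("scene")[100:256,215:427,::-1]
r=lambda i:cv2.resize(i,(400,295),interpolation=cv2.INTER_CUBIC)
cv2.imwrite("pics/g4.png",np.vstack([np.hstack([r(d),r(w)]),np.hstack([r(c),r(c)])]))
E
```

```text
0.4373831548285774 [-0.05391913  0.7368541  -0.87221648]
0.4344842735832325 60.02603195607662 [0.46217298 0.18763039 0.26499067] [ 0.00266426 -0.48904328 -1.2742942 ] 28.35
```

View pics/g4.png

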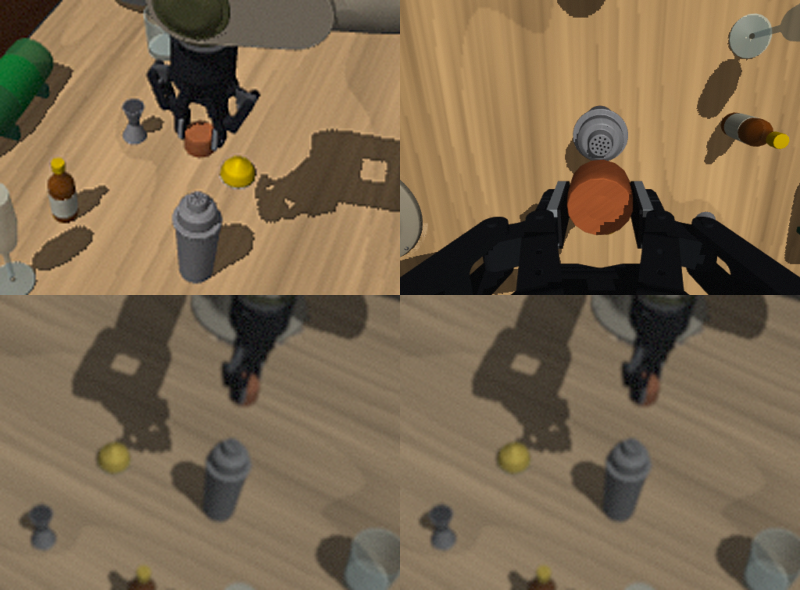

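The cap is held upright about 10 cm above the strainer's top. The strainer sits level in the tin, and the other things in view haven't moved.

```bash
python3 -c "
from station import *
print(sign_off())"
```

```text
the job is handed in; nothing more can be done
None
```

The job is handed in: the strainer is fully home in the tin (0.1 mm height error), and the arm is holding the cap upright about 10 cm above it, with 28 s of the 56 s used.

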